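# Hang the work lamp on its stand and raise the mast for the vise

### The arm

A 6-joint arm with a two-finger parallel gripper is mounted at the origin on a cart in front of the work surface, level with it; the furniture and walls round the work are solid. World frame = base frame: x ahead of the robot, y to its left, z up, the work surface at z = 0. Lengths are in m, angles in rad, forces in N, time in s.
With the tool pointing down it reaches from about 0.25 to 0.725 m from the base axis. Payload 4 kg.
Tool frame: the origin (TCP) lies between the finger pads; the fingertips stand 11 mm ahead of it and the grasp point (between the pads) lies 8 mm behind it (bot.tip_extent is the distance from the TCP to the fingertips, in m); z points along the fingers, y is the line along which they close (so a half turn about z gives the same grasp; the last joint's range is limited). The gripper opens to 85 mm and grips with 20 to 120 N. Pads are 22 mm wide; open, the fingers measure 114 mm over their backs; the gripper's body (76 mm by 85 mm) begins 54 mm behind the grasp point. The pads swing forward as they close: fully open they stand 13 mm farther back than shut.
Start: joints at [1.324, 0.241, 0.005, 1.335, 0, 1.571], TCP at [0.122, 0.485, 0.242] pointing down, gripper open.
Joint ranges: [-2.72, 2.72], [-1.05, 1.87], [-1.09, 1.28], [-1.99, 2.15], [-1.42, 1.44], [-3.14, 3.14]. Speed limits (rad/s): [2.79, 2.79, 3.14, 3.14, 3.14, 3.14].

### API

Orientations are given as a unit quaternion [x, y, z, w].
In Python, from workcell import bot gives the robot as it stands. The module is installed in compiled form; this text tells all that it offers.
- The arm moves only by the tool drive_tool, never from a script. Its argument "rows" is a list of rows, each an object of numbers: "dx", "dy", "dz": the shift along the tool's x, y, z in units of 50 mm (1.0 is 50 mm); "wx", "wy", "wz": the turn, a rotation vector about the tool's x, y, z in units of 5 degrees (1.0 is 5 degrees); "hand": the finger opening in mm, from 0 to 85.4. A call has 1 to 20 rows; each row is the pose to reach, as a shift and turn from the pose commanded when the call began, along the tool's axes at that moment; what a row does not reach only later rows make up. A row lasts 1/10 s, in which the tool goes at most 50 mm and 8.59 degrees, less where a joint would pass 70% of its speed; a pose out of reach is approached as far as the arm can. A call with a gripper value outside its range is refused whole. The fingers move at their own pace and stop on an object; the grip force is fixed at half the most. Time passes only in rows, so rows that repeat a pose let the fingers close. It gives the time, the measured TCP pose, the force, the opening and the grip force at its end, in the units of the state.
- bot.get_obs(): the state, without advancing time (a new reading comes with each control period).
- bot.camera(name): name is "side" or "top"; returns the picture (420x560x3 uint8, red, green, blue); there is no depth.
- bot.get_calibration(name): a dict with "vfov" (degrees; the focal length in pixels is half the picture's height over the tangent of half this angle, whatever the lens; pixels are square), "cx", "cy" (the principal point, pixels), "k1" (the pictures are not rectified: a ray, as slopes to the right and down, at radius r is drawn at 1 + k1 r^2 times it, then the intrinsics apply), "origin" and "rotation" of the camera in the world. Camera axes: x right, y up, looking along -z (the intrinsics and any distortion apply to the point x, -y, -z); pixel columns grow to the right and rows downward; lengths in m; the calibration is good to about 2 mm. A picture is of the moment at which its call begins. get_calibration takes no time and is no camera call.
- bot.job_done(): hands the job in; it is judged then, once.
Trained networks look in the newest picture that a camera, given by its name, has taken for a name from the list of things; names that differ only in an ending like _2 or _b are one class to them, and where a whole thing is asked for, a point or a joint stands for the part that bears it (a point fixed in the world has none). Each returns a list of dicts, best first, with "score" (0 to 1); they miss things now and then, are a little off and sometimes report something else, mostly with a low value. They report only what shows in the picture. A call takes as long as a camera call.
- bot.look_for(camera, thing): "extent" ([centre column, centre row, width, height] in pixels, round what is visible of it).
- bot.outline_of(camera, thing): "region" (420x560 bool, what is visible of it) and "extent" ([centre column, centre row, width, height] in pixels, round what is visible of it).
The state is a dict: "clock": time; "joint_pos": joint angles; "joint_vel": joint speeds; "tau": joint torques, N m; "eef_pos": TCP position; "tool_rot": TCP orientation; "ft_force": force on the tool from outside, world axes, zero at the start; "ft_torque": the same for the moment, N m; "grip_width": finger opening in m; "grasp_force": force on a finger pad.
Only numpy, scipy, OpenCV 4.12 (cv2) and the standard library are available. Lean on these libraries where they do the work, as an engineer would, in place of code of your own. Each camera call takes 0.05 s, during which the arm holds its last target. There are 200 camera calls.

### The job

Get the work lamp up for a job at the vise: hang it by its hook over the crossbar of the lamp stand while the mast is still down, and let go of it. Then squeeze the grip on top of the mast so that its thumb button goes in, pull the mast up past the first stop to the second, fully extended, and finish while holding it there with the button still squeezed and the lamp hanging quietly on the bar, so that I can tighten the collar. Leave the paint tin, the small roll of tape and the tape measure around the stand where they are.

Things in the scene. Friction and masses are not known exactly. Their poses are not given: they have to be found in the camera images.
- stand: Telescoping stand, too heavy to shift: dark steel foot 150 x 190 x 14 mm (x, y, z), upright square grey post 28 mm thick with pin holes in its -x face, ribbed black collar 47 mm across on top (174 mm up). An aluminium mast slides in the post and carries a crossbar and, above it, the grip. Origin: centre of the foot's underside, on the mast axis; y along the crossbar, -x the thumb button's side.
- bar_mid (a point): Middle of the crossbar, on its centre line and the mast axis; moves with the mast, 195 mm up when it is down. Steel, 12 mm thick, along y to 135 mm either side, ending in rubber caps 20 mm across, 10 mm long; the inner 20 mm either side lie in a black hub. Either side may carry the lamp; 95 mm from the middle leaves room for a hand beside the grip. Axes as the stand's.
- grip_mid (a point): Middle of the grip on the mast's top, squeezed from above along x; moves with the mast, 238 mm up when it is down. Black rubber block 38 mm wide (y), from 28 mm below to 26 mm above this point; its back face is 19.5 mm to +x, the thumb button's face (22 wide, 28 high) 19.5 mm to -x: 39 mm thick in all, 33 mm with the button in. Axes as the stand's.
- mast (a joint): How far the mast is pulled up, m: 0 down, 0.05 first stop, 0.10 second stop and end of travel (it may go 1 mm further). A spring pin locks it at each of the three with 2 mm of play while the thumb button is out; with the button in it runs freely and sinks by its own weight (0.4 kg, with the lamp about 0.65 kg) if let go.
- button (a joint): How far the thumb button is pressed in, in m: 0 out, 0.006 fully in; the pin is clear from about 0.005. Its spring needs 4 to 7 N; it moves along the stand's +x.
- lamp: Cordless work lamp, 0.24 kg, standing upright on its foot at the start; origin: centre of the underside of the foot, z up, x the way the white light panel faces. Foot 46 x 62 mm (x, y), body 36 x 56 mm and 82 mm high; above it a flat steel hook to 167 mm.
- lamp_hook (a point): On the lamp: middle of the underside of the hook's top strip, where the bar comes to lie, 161 mm above the foot's underside. Hook of 6 mm strip, 18 mm wide (y), 30 mm inside between its legs (x): back leg (-x) down to the body, front leg (+x) ending free 29 mm below this point. The bar goes in from +x through the 45 mm high opening between that end and the body's top plate.
- lamp_grip (a point): On the lamp: point half-way between the hook's two legs, 148 mm above the underside of the foot (19 mm below the hook's top), where the hook can be taken from above across its legs, 42 mm over their outsides (along x). Axes as the lamp's.
- paint_tin: Paint tin beside the stand, 78 mm across and 77 mm high, a bystander; origin at the centre of its underside.
- tape_measure: Yellow tape measure, 36 x 77 x 62 mm, a bystander; origin at the centre of its underside.
- tape_roll: Roll of black tape lying flat, 52 mm across, 19 mm high, a bystander; origin at the centre of its underside.

How it is judged:
By the outcome, as a careful person would: the job done as asked, in the order asked, and still so for the second after the job is handed in, while the arm keeps its last pose, push and grip.
It also fails if it takes over 58 s, if anything falls off the work surface, if the arm or the gripper's body presses on something with over 40 N, if the wrist force passes 120 N, or if a joint passes its speed limit or range.

## Working session

There is one attempt and no reset: what is moved stays moved. The work goes in short steps, Python scripts to look and compute and a tool call to move; the robot and the scene stay as the last step left them, time stands still between calls to the robot, and variables do not carry over. Pictures are saved under pics/ and viewed, at most 10 in all, crops included, and the job is handed in when it is done.

Besides the shell and the picture viewer there is one more tool, called after "Call:" by a JSON object that holds its "api" and its "payload", one argument or row to a line. drive_tool: Moves the arm, as the interface text tells. Its arguments: {"type":"object","properties":{"rows":{"type":"array","items":{"type":"object","properties":{"dx":{"type":"number"},"dy":{"type":"number"},"dz":{"type":"number"},"wx":{"type":"number"},"wy":{"type":"number"},"wz":{"type":"number"},"hand":{"type":"number"}}}}},"required":["rows"]}

```bash
mkdir -p pics
cat > h.py <<'E'
import numpy as np, cv2
from workcell import bot
from scipy.spatial.transform import Rotation as R
def cam(n):
    c=bot.get_calibration(n); f=210/np.tan(np.radians(c['vfov']/2)); return c,f,np.array(c['origin']),np.array(c['rotation'])
def proj(n,P):
    c,f,o,r=cam(n); p=(np.atleast_2d(P)-o)@r; s=np.c_[p[:,0]/-p[:,2],p[:,1]/p[:,2]]
    s=s*(1+c['k1']*(s**2).sum(1,keepdims=True)); return s*f+[c['cx'],c['cy']]
def ray(n,u,v):
    c,f,o,r=cam(n); d=np.array([(u-c['cx'])/f,(v-c['cy'])/f]); s=d.copy()
    for _ in range(20): s=d/(1+c['k1']*(s@s))
    return o,r@np.array([s[0],-s[1],-1])
def atz(n,u,v,z):
    o,d=ray(n,u,v); return o+d*(z-o[2])/d[2]
E
cat > a.py <<'E'
from h import *
for n in('side','top'):
    im=bot.camera(n); cv2.imwrite(f'pics/{n}0.png',im[:,:,::-1])
    c,f,o,r=cam(n);print(n,c['vfov'],c['k1'],o.round(3),r.round(2).tolist())
    for t in('stand','lamp','bar_mid','grip_mid','lamp_hook','paint_tin','tape_measure','tape_roll'):
        print(t,[(round(d['score'],2),np.round(d['extent']).tolist()) for d in bot.look_for(n,t)[:2]])
o=bot.get_obs();print(o['clock'],o['eef_pos'],o['tool_rot'],o['grip_width'])
E
python3 a.py
```

```text
side 54.0810757600981 0.03183571302532287 [ 0.261 -0.753  0.631] [0.49, -0.07, -0.13, 0.86]
stand [(0.87, [337.0, 235.0, 89.0, 133.0])]
lamp [(0.55, [341.0, 342.0, 38.0, 95.0])]
bar_mid [(0.93, [342.0, 202.0, 71.0, 70.0])]
grip_mid [(0.76, [342.0, 210.0, 69.0, 92.0])]
lamp_hook [(0.59, [341.0, 342.0, 41.0, 94.0]), (0.55, [240.0, 245.0, 22.0, 16.0])]
paint_tin [(0.97, [268.0, 198.0, 26.0, 32.0])]
tape_measure [(0.71, [255.0, 313.0, 32.0, 43.0])]
tape_roll [(0.63, [241.0, 245.0, 22.0, 20.0])]
top 57.137132378606516 -0.10835344155078677 [3.680e-01 1.000e-03 1.125e+00] [-0.04, 0.04, 0.71, -0.7]
stand [(0.64, [285.0, 179.0, 115.0, 58.0])]
lamp [(0.56, [382.0, 208.0, 32.0, 24.0]), (0.51, [171.0, 208.0, 28.0, 31.0])]
bar_mid [(0.95, [286.0, 161.0, 121.0, 19.0])]
grip_mid [(0.58, [287.0, 165.0, 120.0, 24.0])]
lamp_hook [(0.72, [382.0, 208.0, 37.0, 24.0])]
paint_tin [(0.89, [171.0, 209.0, 31.0, 33.0])]
tape_measure [(0.79, [323.0, 254.0, 24.0, 20.0])]
tape_roll [(0.42, [232.0, 251.0, 18.0, 10.0])]
0.9 [0.12216272 0.48483457 0.24231162] [ 1.23098316e-01  9.92394480e-01 -1.39595558e-07  9.26862952e-07] 0.0854393694105979
```

```bash
sed -i "s/np.array(c\['rotation'\])$/R.from_quat(c['rotation']).as_matrix()/" h.py
cat > b.py <<'E'
from h import *
a=cv2.imread('pics/side0.png')[140:410,190:430]; b=cv2.imread('pics/top0.png')[110:300,130:430]
cv2.imwrite('pics/s_c.png',cv2.resize(a,None,fx=2.2,fy=2.2,interpolation=2)); cv2.imwrite('pics/t_c.png',cv2.resize(b,None,fx=2.6,fy=2.6,interpolation=2))
print(atz('top',382,208,.16),atz('top',286,161,.195),atz('top',171,209,.077),atz('top',323,254,.06),atz('top',232,251,.015))
print(atz('side',341,295,.167),atz('side',341,388,0),atz('side',342,202,.195))
E
python3 b.py
```

```text
[ 0.4810678  -0.28249485  0.16      ] [ 0.59888269 -0.03903799  0.195     ] [0.50033053 0.27579845 0.077     ] [ 0.36856857 -0.14022987  0.06      ] [0.38301947 0.11481866 0.015     ]
[ 0.4867016 -0.2928027  0.167    ] [ 0.47459719 -0.34095764  0.        ] [ 0.59043654 -0.05634383  0.195     ]
```

View pics/s_c.png

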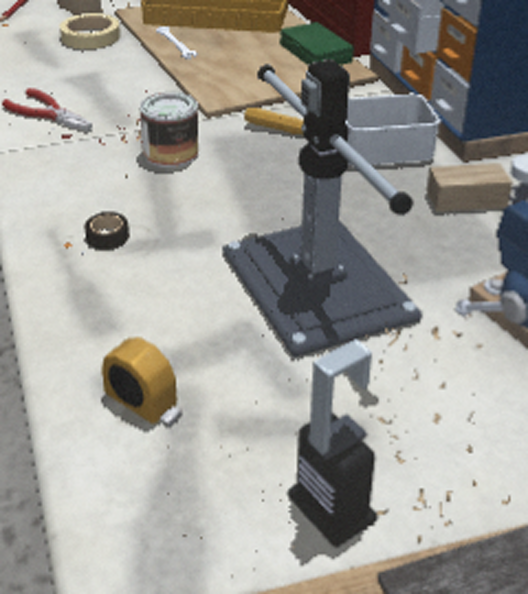

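View pics/t_c.png

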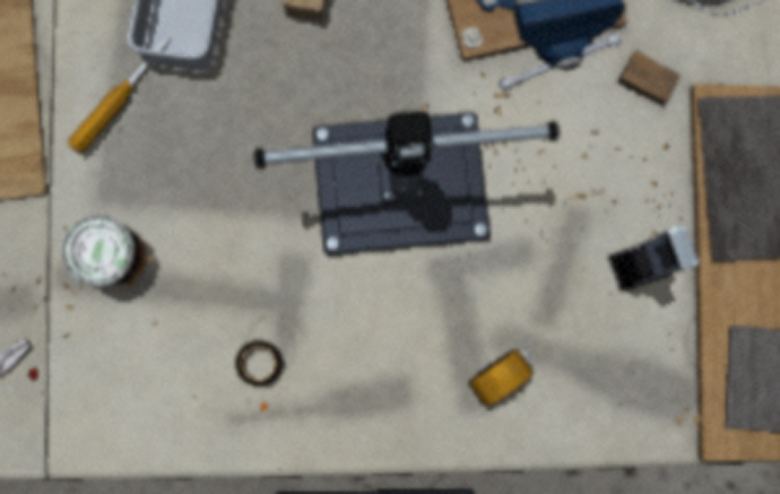

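```bash
cat > c.py <<'E'
from h import *
from scipy.optimize import least_squares, minimize
# bar from cap centres (both views)
obs=[('top',1,(230,170.4)),('top',-1,(342.7,160)),('side',1,(310.5,172.7)),('side',-1,(372.3,232.3))]
def res(p): return np.concatenate([proj(n,[p[0]-s*.135*np.sin(p[2]),p[1]+s*.135*np.cos(p[2]),p[3]])[0]-uv for n,s,uv in obs])
q=least_squares(res,[.6,-.04,0,.195]); print('bar',q.x.round(4),q.fun.round(1))
def box(x0,x1,y0,y1,z0,z1): return np.array([[x,y,z] for x in(x0,x1) for y in(y0,y1) for z in(z0,z1)])
parts=[box(-.023,.023,-.031,.031,0,.01),box(-.018,.018,-.028,.028,.005,.09),box(-.021,-.015,-.009,.009,.09,.167),box(-.021,.021,-.009,.009,.161,.167),box(.015,.021,-.009,.009,.132,.167)]
def mask(n,p):
    m=np.zeros((420,560),np.uint8)
    for b in parts:
        Rz=R.from_euler('z',p[2]).as_matrix(); u=proj(n,b@Rz.T+[p[0],p[1],0])
        cv2.fillConvexPoly(m,cv2.convexHull(np.round(u*16).astype(np.int32)),1,shift=4)
    return m>0
M={}
for n in('side','top'):
    for d in bot.outline_of(n,'lamp'):
        print(n,d['score'],d['extent'],d['region'].sum())
        if n not in M and d['extent'][0]>330: M[n]=d['region']
def cost(p): return sum(1-(mask(n,p)&m).sum()/(mask(n,p)|m).sum() for n,m in M.items())
best=[]
for yaw in np.arange(0,360,15): 
    r=minimize(cost,[.48,-.29,np.radians(yaw)],method='Nelder-Mead',options=dict(initial_simplex=np.array([.48,-.29,np.radians(yaw)])+np.array([[0,0,0],[.015,0,0],[0,.015,0],[0,0,.2]])))
    best.append((r.fun,r.x.round(3).tolist(),round(np.degrees(r.x[2]))))
best.sort();print(*best[:6],sep='\n')
p=best[0][1]
t=[]
for n,(x,y) in(('side',(300,270)),('top',(340,170))):
    a=cv2.resize(cv2.imread(f'pics/{n}0.png')[y:y+130,x:x+80],None,fx=4,fy=4,interpolation=2)
    for b in parts:
        Rz=R.from_euler('z',p[2]).as_matrix(); u=(proj(n,b@Rz.T+[p[0],p[1],0])-[x,y])*4
        cv2.polylines(a,[cv2.convexHull(u.astype(np.int32))],True,(0,0,255))
    t.append(a)
cv2.imwrite('pics/lamp.png',np.hstack(t))
E
python3 c.py
```

```text
bar [ 0.5877 -0.041   0.0845  0.1952] [ 2.4  0.6 -1.8 -0.   1.1  1.2 -0.6 -1.7]
side 0.68 [340.5, 341.8, 34.8, 90.1] 2225
top 0.67 [380.4, 208.2, 33.5, 20.0] 492Traceback (most recent call last):
  File "c.py", line 23, in <module>
    r=minimize(cost,[.48,-.29,np.radians(yaw)],method='Nelder-Mead',options=dict(initial_simplex=np.array([.48,-.29,np.radians(yaw)])+np.array([[0,0,0],[.015,0,0],[0,.015,0],[0,0,.2]])))
    res = _minimize_neldermead(fun, x0, args, callback, bounds=bounds,
                               **options)
    fxcc = func(xcc)
    fx = function(np.copy(x), *(wrapper_args + args))
  File "c.py", line 20, in cost
    def cost(p): return sum(1-(mask(n,p)&m).sum()/(mask(n,p)|m).sum() for n,m in M.items())
                        ~~~^^^^^^^^^^^^^^^^^^^^^^^^^^^^^^^^^^^^^^^^^^^^^^^^^^^^^^^^^^^^^^^^
  File "c.py", line 20, in <genexpr>
    def cost(p): return sum(1-(mask(n,p)&m).sum()/(mask(n,p)|m).sum() for n,m in M.items())
                               ~~~~^^^^^
  File "c.py", line 12, in mask
    Rz=R.from_euler('z',p[2]).as_matrix(); u=proj(n,b@Rz.T+[p[0],p[1],0])
                                             ~~~~^^^^^^^^^^^^^^^^^^^^^^^^
  File "h.py", line 7, in proj
    c,f,o,r=cam(n); p=(np.atleast_2d(P)-o)@r; s=np.c_[p[:,0]/-p[:,2],p[:,1]/p[:,2]]
            ~~~^^^
  File "h.py", line 5, in cam
    c=bot.get_calibration(n); f=210/np.tan(np.radians(c['vfov']/2)); return c,f,np.array(c['origin']),R.from_quat(c['rotation']).as_matrix()
ValueError: time passes only in moves, steps and waits
```

```bash
sed -i '1a import functools' h.py; sed -i 's/^def cam/@functools.cache\ndef cam/' h.py
cat >> c.py <<'E'
q=q.x; t=[]
for n,(x,y,w,h) in(('side',(300,155,85,100)),('top',(220,140,135,60))):
    a=cv2.resize(cv2.imread(f'pics/{n}0.png')[y:y+h,x:x+w],None,fx=5,fy=5,interpolation=2)
    d=np.array([-np.sin(q[2]),np.cos(q[2]),0])
    u=((proj(n,[np.r_[q[:2],.195]+s*d*.135 for s in(-1,1)])-[x,y]+.5)*5).astype(int)
    cv2.line(a,u[0].tolist(),u[1].tolist(),(0,0,255))
    b=np.zeros((500,a.shape[1],3),np.uint8);b[:a.shape[0]]=a;t.append(b)
o=np.hstack(t);cv2.imwrite('pics/bar.png',cv2.resize(o,None,fx=.7,fy=.7,interpolation=3))
E
python3 c.py
```

```text
bar [ 0.5877 -0.041   0.0845  0.1952] [ 2.4  0.6 -1.8 -0.   1.1  1.2 -0.6 -1.7]
side 0.68 [340.5, 341.8, 34.8, 90.1] 2225
top 0.67 [380.4, 208.2, 33.5, 20.0] 492
(np.float64(0.2896613190730838), [0.489, -0.307, 0.336], 19)
(np.float64(0.29119732999582815), [0.489, -0.307, 0.291], 17)
(np.float64(0.29444709445643436), [0.489, -0.307, 0.298], 17)
(np.float64(0.2972228862857599), [0.489, -0.306, 0.301], 17)
(np.float64(0.29783731803561364), [0.489, -0.307, 0.308], 18)
(np.float64(0.2996329366001932), [0.49, -0.306, 6.656], 381)
```

View pics/lamp.png

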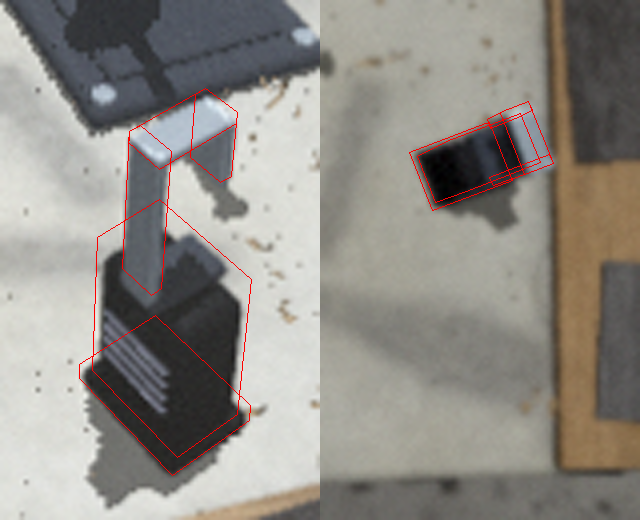

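View pics/bar.png

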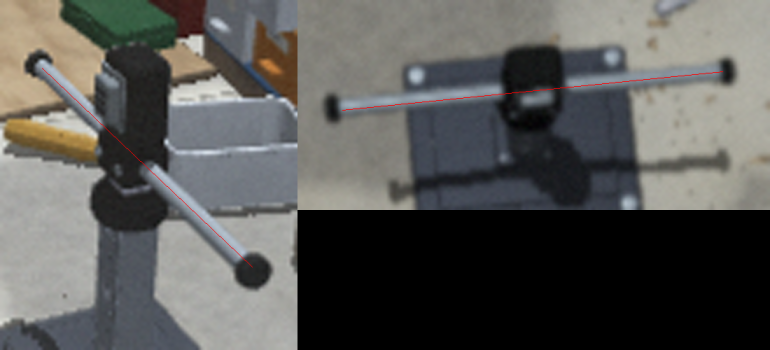

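```bash
cat >> h.py <<'E'
def go(p,yaw=None):
    """units for drive_tool from measured pose to TCP p, closing line (tool y) at world yaw deg, tool down"""
    o=bot.get_obs(); r=R.from_quat(o['tool_rot']); d=r.inv().apply(np.array(p)-o['eef_pos'])/.05
    y=r.apply([0,1,0]); w=np.zeros(3)
    if yaw is not None:
        cur=np.degrees(np.arctan2(y[1],y[0])); e=(yaw-cur+90)%180-90
        w=(r.inv()*R.from_euler('z',e,degrees=True)*r).as_rotvec(degrees=True)/5
    print('t',round(o['clock'],2),'d',d.round(2),'w',w.round(2),'eef',o['eef_pos'].round(4),'y',y.round(3),'z',r.apply([0,0,1]).round(3))
E
python3 -c "
from h import *
go([.489,-.307,.25],18)"
```

```text
t 1.1 d [-10.98 -13.56  -0.15] w [ 0.    0.   11.57] eef [0.1222 0.4848 0.2423] y [ 0.244  0.97  -0.   ] z [ 0. -0. -1.]
```

Call:
{"api": "drive_tool", "payload": {
  "rows": [
    {"dx":-11,"dy":-13.55,"dz":-0.2,"wz":11.6,"hand":85},
    {"dx":-11,"dy":-13.55,"dz":-0.2,"wz":11.6,"hand":85},
    {"dx":-11,"dy":-13.55,"dz":-0.2,"wz":11.6,"hand":85},
    {"dx":-11,"dy":-13.55,"dz":-0.2,"wz":11.6,"hand":85},
    {"dx":-11,"dy":-13.55,"dz":-0.2,"wz":11.6,"hand":85},
    {"dx":-11,"dy":-13.55,"dz":-0.2,"wz":11.6,"hand":85},
    {"dx":-11,"dy":-13.55,"dz":-0.2,"wz":11.6,"hand":85},
    {"dx":-11,"dy":-13.55,"dz":-0.2,"wz":11.6,"hand":85},
    {"dx":-11,"dy":-13.55,"dz":-0.2,"wz":11.6,"hand":85},
    {"dx":-11,"dy":-13.55,"dz":-0.2,"wz":11.6,"hand":85},
    {"dx":-11,"dy":-13.55,"dz":-0.2,"wz":11.6,"hand":85},
    {"dx":-11,"dy":-13.55,"dz":-0.2,"wz":11.6,"hand":85},
    {"dx":-11,"dy":-13.55,"dz":-0.2,"wz":11.6,"hand":85},
    {"dx":-11,"dy":-13.55,"dz":-0.2,"wz":11.6,"hand":85},
    {"dx":-11,"dy":-13.55,"dz":-0.2,"wz":11.6,"hand":85},
    {"dx":-11,"dy":-13.55,"dz":-0.2,"wz":11.6,"hand":85},
    {"dx":-11,"dy":-13.55,"dz":-0.2,"wz":11.6,"hand":85},
    {"dx":-11,"dy":-13.55,"dz":-0.2,"wz":11.6,"hand":85},
    {"dx":-11,"dy":-13.55,"dz":-0.2,"wz":11.6,"hand":85},
    {"dx":-11,"dy":-13.55,"dz":-0.2,"wz":11.6,"hand":85}
  ]
}}

```text
invalid input at $.rows[0]: expected keys dx, dy, dz, wx, wy, wz, hand
```

Call:
{"api": "drive_tool", "payload": {
  "rows": [
    {"dx":-11,"dy":-13.55,"dz":-0.2,"wx":0,"wy":0,"wz":11.6,"hand":85},
    {"dx":-11,"dy":-13.55,"dz":-0.2,"wx":0,"wy":0,"wz":11.6,"hand":85},
    {"dx":-11,"dy":-13.55,"dz":-0.2,"wx":0,"wy":0,"wz":11.6,"hand":85},
    {"dx":-11,"dy":-13.55,"dz":-0.2,"wx":0,"wy":0,"wz":11.6,"hand":85},
    {"dx":-11,"dy":-13.55,"dz":-0.2,"wx":0,"wy":0,"wz":11.6,"hand":85},
    {"dx":-11,"dy":-13.55,"dz":-0.2,"wx":0,"wy":0,"wz":11.6,"hand":85},
    {"dx":-11,"dy":-13.55,"dz":-0.2,"wx":0,"wy":0,"wz":11.6,"hand":85},
    {"dx":-11,"dy":-13.55,"dz":-0.2,"wx":0,"wy":0,"wz":11.6,"hand":85},
    {"dx":-11,"dy":-13.55,"dz":-0.2,"wx":0,"wy":0,"wz":11.6,"hand":85},
    {"dx":-11,"dy":-13.55,"dz":-0.2,"wx":0,"wy":0,"wz":11.6,"hand":85},
    {"dx":-11,"dy":-13.55,"dz":-0.2,"wx":0,"wy":0,"wz":11.6,"hand":85},
    {"dx":-11,"dy":-13.55,"dz":-0.2,"wx":0,"wy":0,"wz":11.6,"hand":85},
    {"dx":-11,"dy":-13.55,"dz":-0.2,"wx":0,"wy":0,"wz":11.6,"hand":85},
    {"dx":-11,"dy":-13.55,"dz":-0.2,"wx":0,"wy":0,"wz":11.6,"hand":85},
    {"dx":-11,"dy":-13.55,"dz":-0.2,"wx":0,"wy":0,"wz":11.6,"hand":85},
    {"dx":-11,"dy":-13.55,"dz":-0.2,"wx":0,"wy":0,"wz":11.6,"hand":85},
    {"dx":-11,"dy":-13.55,"dz":-0.2,"wx":0,"wy":0,"wz":11.6,"hand":85},
    {"dx":-11,"dy":-13.55,"dz":-0.2,"wx":0,"wy":0,"wz":11.6,"hand":85},
    {"dx":-11,"dy":-13.55,"dz":-0.2,"wx":0,"wy":0,"wz":11.6,"hand":85}
  ]
}}

```text
clock: 3.0
eef_pos: [0.4907, -0.3096, 0.251]
tool_rot: [0.59, 0.807, -0.0, -0.0]
ft_force: [0.3, 0.6, 0.3]
grip_width: 0.0851
grasp_force: 0.0
```

```bash
cat > d.py <<'E'
from h import *
go([.489,-.307,.145],18)
im=bot.camera('side')[:,:,::-1]
cv2.imwrite('pics/s1.png',cv2.resize(im[150:400,250:450],None,fx=2.4,fy=2.4,interpolation=2))
E
python3 d.py
```

```text
t 3.0 d [ 0.06 -0.02  2.12] w [-0.   -0.   -0.07] eef [ 0.4907 -0.3096  0.251 ] y [ 0.953  0.303 -0.001] z [-0. -0. -1.]
```

View pics/s1.png

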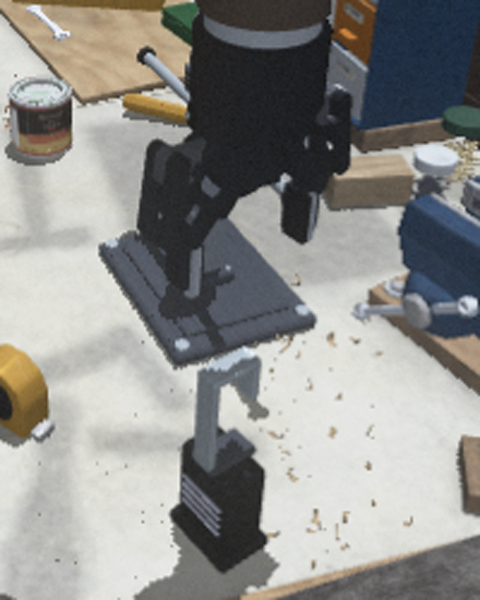

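Call:
{"api": "drive_tool", "payload": {
  "rows": [
    {"dx":0.05,"dy":0,"dz":0.8,"wx":0,"wy":0,"wz":0,"hand":85},
    {"dx":0.05,"dy":0,"dz":1.5,"wx":0,"wy":0,"wz":0,"hand":85},
    {"dx":0.05,"dy":0,"dz":2.18,"wx":0,"wy":0,"wz":0,"hand":85},
    {"dx":0.05,"dy":0,"dz":2.18,"wx":0,"wy":0,"wz":0,"hand":85},
    {"dx":0.05,"dy":0,"dz":2.18,"wx":0,"wy":0,"wz":0,"hand":60},
    {"dx":0.05,"dy":0,"dz":2.18,"wx":0,"wy":0,"wz":0,"hand":50},
    {"dx":0.05,"dy":0,"dz":2.18,"wx":0,"wy":0,"wz":0,"hand":45},
    {"dx":0.05,"dy":0,"dz":2.18,"wx":0,"wy":0,"wz":0,"hand":35},
    {"dx":0.05,"dy":0,"dz":2.18,"wx":0,"wy":0,"wz":0,"hand":35},
    {"dx":0.05,"dy":0,"dz":2.18,"wx":0,"wy":0,"wz":0,"hand":35},
    {"dx":0.05,"dy":0,"dz":2.18,"wx":0,"wy":0,"wz":0,"hand":35}
  ]
}}

```text
clock: 4.15
eef_pos: [0.4901, -0.3052, 0.146]
tool_rot: [0.589, 0.808, -0.0, 0.002]
ft_force: [-1.7, 0.3, 6.9]
grip_width: 0.0411
grasp_force: 61.7
```

```bash
cat > d.py <<'E'
from h import *
go([.489,-.307,.25],18)
for n in('side','top'):
    im=bot.camera(n)[:,:,::-1]; cv2.imwrite(f'pics/{n}2.png',im)
a=cv2.imread('pics/side2.png')[230:410,270:420];b=cv2.imread('pics/top2.png')[130:310,220:430]
cv2.imwrite('pics/st2.png',np.hstack([cv2.resize(x,None,fx=2.2,fy=2.2,interpolation=2) for x in(a,b)]))
E
python3 d.py
```

```text
t 4.15 d [-0.04 -0.03 -2.08] w [-0.    0.   -0.03] eef [ 0.4901 -0.3052  0.146 ] y [0.952 0.306 0.002] z [ 0.003 -0.003 -1.   ]
```

View pics/st2.png

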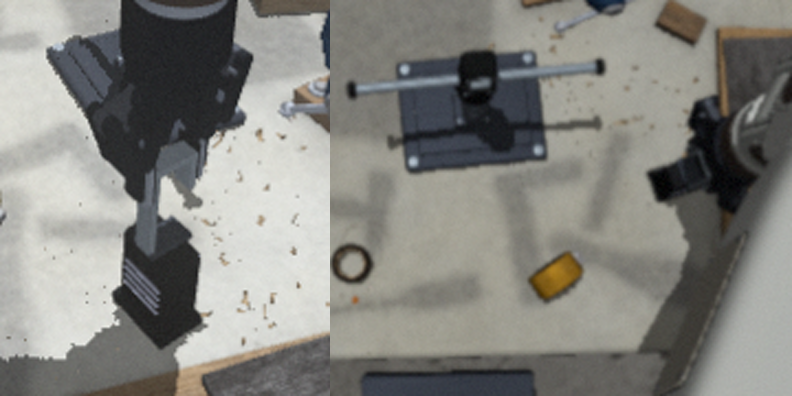

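```bash
python3 -c "
from h import *
go([.490,-.145,.2315],4.8)"
```

```text
t 4.25 d [ 3.04  0.98 -1.72] w [ 0.01 -0.01  2.61] eef [ 0.4901 -0.3052  0.1459] y [0.952 0.306 0.002] z [ 0.003 -0.003 -1.   ]
```

Call:
{"api": "drive_tool", "payload": {
  "rows": [
    {"dx":0,"dy":0,"dz":-0.4,"wx":0,"wy":0,"wz":0,"hand":35},
    {"dx":0,"dy":0,"dz":-1.0,"wx":0,"wy":0,"wz":0,"hand":35},
    {"dx":0.4,"dy":0.1,"dz":-1.5,"wx":0,"wy":0,"wz":0.4,"hand":35},
    {"dx":0.9,"dy":0.25,"dz":-1.8,"wx":0,"wy":0,"wz":0.8,"hand":35},
    {"dx":1.4,"dy":0.4,"dz":-1.8,"wx":0,"wy":0,"wz":1.2,"hand":35},
    {"dx":1.9,"dy":0.6,"dz":-1.8,"wx":0,"wy":0,"wz":1.6,"hand":35},
    {"dx":2.4,"dy":0.75,"dz":-1.8,"wx":0,"wy":0,"wz":2.0,"hand":35},
    {"dx":2.8,"dy":0.9,"dz":-1.8,"wx":0,"wy":0,"wz":2.4,"hand":35},
    {"dx":3.04,"dy":0.98,"dz":-1.8,"wx":0,"wy":0,"wz":2.6,"hand":35},
    {"dx":3.04,"dy":0.98,"dz":-1.8,"wx":0,"wy":0,"wz":2.6,"hand":35},
    {"dx":3.04,"dy":0.98,"dz":-1.8,"wx":0,"wy":0,"wz":2.6,"hand":35}
  ]
}}

```text
clock: 5.35
eef_pos: [0.4893, -0.1446, 0.2335]
tool_rot: [0.676, 0.737, -0.0, 0.0]
ft_force: [-0.3, -0.1, -1.6]
grip_width: 0.0409
grasp_force: 61.5
```

```bash
cat > d.py <<'E'
from h import *
go([.597,-.136,.2315],4.8)
im=bot.camera('side')[:,:,::-1]; cv2.imwrite('pics/side3.png',im)
a=im[130:380,230:450]
cv2.imwrite('pics/st3.png',cv2.resize(a,None,fx=2.4,fy=2.4,interpolation=2))
E
python3 d.py
```

```text
t 5.35 d [-0.01  2.16  0.04] w [ 0.   -0.    0.02] eef [ 0.4893 -0.1446  0.2335] y [0.996 0.086 0.   ] z [ 0.    -0.001 -1.   ]
```

View pics/st3.png

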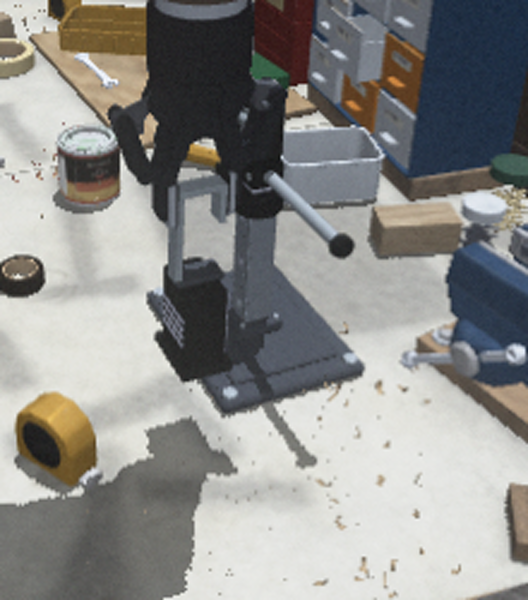

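Call:
{"api": "drive_tool", "payload": {
  "rows": [
    {"dx":0,"dy":0.3,"dz":0,"wx":0,"wy":0,"wz":0,"hand":35},
    {"dx":0,"dy":0.6,"dz":0,"wx":0,"wy":0,"wz":0,"hand":35},
    {"dx":0,"dy":0.9,"dz":0,"wx":0,"wy":0,"wz":0,"hand":35},
    {"dx":0,"dy":1.2,"dz":0,"wx":0,"wy":0,"wz":0,"hand":35},
    {"dx":0,"dy":1.5,"dz":0,"wx":0,"wy":0,"wz":0,"hand":35},
    {"dx":0,"dy":1.8,"dz":0,"wx":0,"wy":0,"wz":0,"hand":35},
    {"dx":0,"dy":2.0,"dz":0,"wx":0,"wy":0,"wz":0,"hand":35},
    {"dx":0,"dy":2.15,"dz":0,"wx":0,"wy":0,"wz":0,"hand":35},
    {"dx":0,"dy":2.15,"dz":0,"wx":0,"wy":0,"wz":0,"hand":35},
    {"dx":0,"dy":2.15,"dz":0,"wx":0,"wy":0,"wz":0,"hand":35}
  ]
}}

```text
clock: 6.4
eef_pos: [0.5959, -0.1358, 0.233]
tool_rot: [0.677, 0.736, -0.0, -0.0]
ft_force: [0.6, -0.8, -2.2]
grip_width: 0.0409
grasp_force: 61.9
```

```bash
cat > d.py <<'E'
from h import *
go([.597,-.136,.190],4.8)
im=bot.camera('side')[:,:,::-1].copy(); im2=bot.camera('top')[:,:,::-1]; cv2.imwrite('pics/side4.png',im)
a=im[150:330,270:410];b=im2[110:230,260:400]
f=lambda x,s:cv2.resize(x,None,fx=s,fy=s,interpolation=2)
A=f(a,2.9);B=f(b,2.7);C=np.zeros((A.shape[0],B.shape[1],3),np.uint8);C[:B.shape[0]]=B
cv2.imwrite('pics/st4.png',np.hstack([A,C]))
E
python3 d.py
```

```text
t 6.4 d [-0.01  0.02  0.86] w [-0.  0.  0.] eef [ 0.5959 -0.1358  0.233 ] y [ 0.996  0.084 -0.001] z [-0.001  0.    -1.   ]
```

View pics/st4.png

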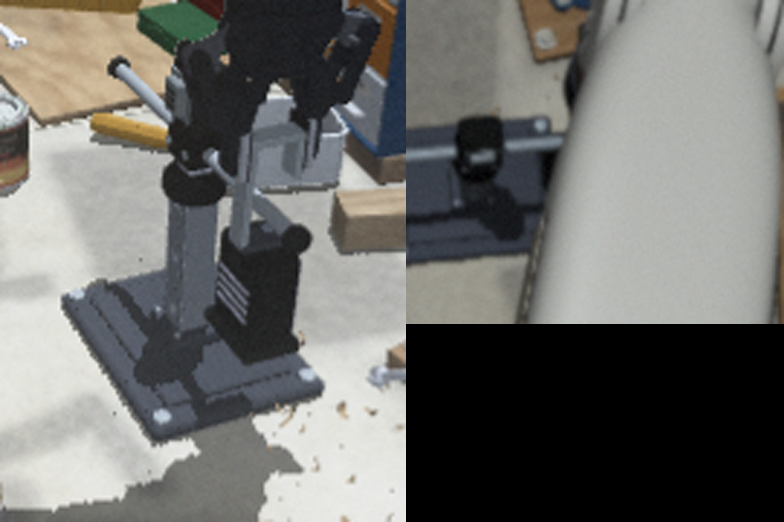

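Call:
{"api": "drive_tool", "payload": {
  "rows": [
    {"dx":0,"dy":0.02,"dz":0.2,"wx":0,"wy":0,"wz":0,"hand":35},
    {"dx":0,"dy":0.02,"dz":0.4,"wx":0,"wy":0,"wz":0,"hand":35},
    {"dx":0,"dy":0.02,"dz":0.6,"wx":0,"wy":0,"wz":0,"hand":35},
    {"dx":0,"dy":0.02,"dz":0.75,"wx":0,"wy":0,"wz":0,"hand":35},
    {"dx":0,"dy":0.02,"dz":0.85,"wx":0,"wy":0,"wz":0,"hand":35},
    {"dx":0,"dy":0.02,"dz":0.9,"wx":0,"wy":0,"wz":0,"hand":35},
    {"dx":0,"dy":0.02,"dz":0.92,"wx":0,"wy":0,"wz":0,"hand":35},
    {"dx":0,"dy":0.02,"dz":0.92,"wx":0,"wy":0,"wz":0,"hand":35}
  ]
}}

```text
clock: 7.3
eef_pos: [0.5975, -0.1352, 0.1875]
tool_rot: [0.676, 0.736, 0.0, 0.0]
ft_force: [-0.4, -0.7, -1.7]
grip_width: 0.0412
grasp_force: 61.9
```

Call:
{"api": "drive_tool", "payload": {
  "rows": [
    {"dx":0,"dy":0,"dz":0.03,"wx":0,"wy":0,"wz":0,"hand":35},
    {"dx":0,"dy":0,"dz":0.06,"wx":0,"wy":0,"wz":0,"hand":35},
    {"dx":0,"dy":0,"dz":0.06,"wx":0,"wy":0,"wz":0,"hand":35}
  ]
}}

```text
clock: 7.6
eef_pos: [0.5978, -0.1353, 0.1856]
tool_rot: [0.676, 0.736, 0.0, 0.001]
ft_force: [-0.4, -0.5, 3.2]
grip_width: 0.041
grasp_force: 62.5
```

Call:
{"api": "drive_tool", "payload": {
  "rows": [
    {"dx":0,"dy":0,"dz":0,"wx":0,"wy":0,"wz":0,"hand":44},
    {"dx":0,"dy":0,"dz":0,"wx":0,"wy":0,"wz":0,"hand":48},
    {"dx":0,"dy":0,"dz":0,"wx":0,"wy":0,"wz":0,"hand":55},
    {"dx":0,"dy":0,"dz":0,"wx":0,"wy":0,"wz":0,"hand":65},
    {"dx":0,"dy":0,"dz":0,"wx":0,"wy":0,"wz":0,"hand":75},
    {"dx":0,"dy":0,"dz":-0.3,"wx":0,"wy":0,"wz":0,"hand":75},
    {"dx":0,"dy":0,"dz":-0.8,"wx":0,"wy":0,"wz":0,"hand":75},
    {"dx":0,"dy":0,"dz":-1.4,"wx":0,"wy":0,"wz":0,"hand":80},
    {"dx":0,"dy":0,"dz":-2.0,"wx":0,"wy":0,"wz":0,"hand":85},
    {"dx":0,"dy":0,"dz":-2.5,"wx":0,"wy":0,"wz":0,"hand":85},
    {"dx":0,"dy":0,"dz":-2.5,"wx":0,"wy":0,"wz":0,"hand":85}
  ]
}}

```text
clock: 8.7
eef_pos: [0.599, -0.1356, 0.3139]
tool_rot: [0.676, 0.736, 0.002, 0.004]
ft_force: [0.3, -0.5, 0.8]
grip_width: 0.0851
grasp_force: 0.0
```

```bash
cat > d.py <<'E'
from h import *
go([.590,-.041,.31],4.8)
im=bot.camera('side')[:,:,::-1].copy(); cv2.imwrite('pics/side5.png',im)
print([(d['score'],d['extent']) for d in bot.look_for('side','lamp')])
a=im[130:330,270:430]
cv2.imwrite('pics/st5.png',cv2.resize(a,None,fx=3,fy=3,interpolation=2))
E
python3 d.py
```

```text
t 8.7 d [ 1.9  -0.02  0.07] w [ 0.   -0.    0.01] eef [ 0.599  -0.1356  0.3139] y [0.996 0.085 0.008] z [ 0.008 -0.002 -1.   ]
[(0.86, [356.7, 253.8, 34.8, 76.5]), (0.48, [240.0, 244.2, 23.0, 18.8])]
```

View pics/st5.png

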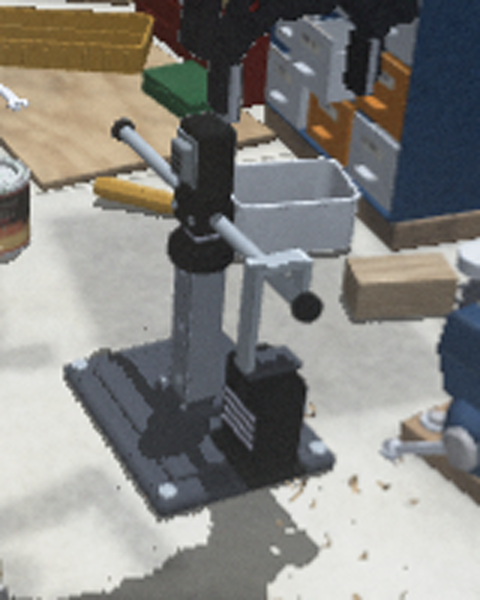

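```bash
python3 -c "
from h import *
print(atz('top',286.5,160,.25),atz('top',286.5,160,.195))
go([.590,-.041,.32],4.8)"
```

```text
[ 0.58758808 -0.03790104  0.25      ] [ 0.60139401 -0.04034077  0.195     ]
t 8.8 d [ 1.89  0.01 -0.21] w [ 0.   -0.    0.01] eef [ 0.5976 -0.1353  0.3095] y [0.996 0.085 0.001] z [ 0.001 -0.    -1.   ]
```

Call:
{"api": "drive_tool", "payload": {
  "rows": [
    {"dx":0.6,"dy":0,"dz":-0.2,"wx":0,"wy":0,"wz":0,"hand":85},
    {"dx":1.2,"dy":0,"dz":-0.2,"wx":0,"wy":0,"wz":0,"hand":85},
    {"dx":1.7,"dy":0,"dz":-0.2,"wx":0,"wy":0,"wz":0,"hand":85},
    {"dx":1.9,"dy":0,"dz":-0.2,"wx":0,"wy":0,"wz":0,"hand":85},
    {"dx":1.9,"dy":0,"dz":-0.2,"wx":0,"wy":0,"wz":0,"hand":85},
    {"dx":1.9,"dy":0,"dz":-0.2,"wx":0,"wy":0,"wz":0,"hand":85}
  ]
}}

```text
clock: 9.4
eef_pos: [0.5891, -0.0411, 0.3184]
tool_rot: [0.677, 0.736, -0.001, -0.0]
ft_force: [0.4, -0.6, -0.0]
grip_width: 0.0851
grasp_force: 0.0
```

```bash
cat > d.py <<'E'
from h import *
go([.590,-.04,.231],4.8)
im=bot.camera('side')[:,:,::-1].copy(); cv2.imwrite('pics/side6.png',im)
print([(round(d['score'],2),np.round(d['extent'],1)) for d in bot.look_for('side','lamp')])
E
python3 d.py
```

```text
t 9.4 d [0.02 0.02 1.75] w [0.   0.   0.01] eef [ 0.5891 -0.0411  0.3184] y [ 0.996  0.085 -0.001] z [-0.001 -0.001 -1.   ]
[(0.95, array([358.1, 253.7,  33.8,  81.3]))]
```

Call:
{"api": "drive_tool", "payload": {
  "rows": [
    {"dx":0.02,"dy":0.02,"dz":0.4,"wx":0,"wy":0,"wz":0,"hand":85},
    {"dx":0.02,"dy":0.02,"dz":0.8,"wx":0,"wy":0,"wz":0,"hand":85},
    {"dx":0.02,"dy":0.02,"dz":1.2,"wx":0,"wy":0,"wz":0,"hand":85},
    {"dx":0.02,"dy":0.02,"dz":1.5,"wx":0,"wy":0,"wz":0,"hand":85},
    {"dx":0.02,"dy":0.02,"dz":1.73,"wx":0,"wy":0,"wz":0,"hand":80},
    {"dx":0.02,"dy":0.02,"dz":1.73,"wx":0,"wy":0,"wz":0,"hand":65},
    {"dx":0.02,"dy":0.02,"dz":1.73,"wx":0,"wy":0,"wz":0,"hand":55},
    {"dx":0.02,"dy":0.02,"dz":1.73,"wx":0,"wy":0,"wz":0,"hand":50},
    {"dx":0.02,"dy":0.02,"dz":1.73,"wx":0,"wy":0,"wz":0,"hand":46},
    {"dx":0.02,"dy":0.02,"dz":1.73,"wx":0,"wy":0,"wz":0,"hand":43},
    {"dx":0.02,"dy":0.02,"dz":1.73,"wx":0,"wy":0,"wz":0,"hand":43}
  ]
}}

```text
clock: 10.6
eef_pos: [0.5892, -0.0398, 0.2337]
tool_rot: [0.677, 0.736, -0.001, -0.0]
ft_force: [-6.5, -1.2, 3.6]
grip_width: 0.043
grasp_force: 2.9
```

Call:
{"api": "drive_tool", "payload": {
  "rows": [
    {"dx":0,"dy":-0.03,"dz":0,"wx":0,"wy":0,"wz":0,"hand":43},
    {"dx":0,"dy":-0.06,"dz":0,"wx":0,"wy":0,"wz":0,"hand":43},
    {"dx":0,"dy":-0.06,"dz":0,"wx":0,"wy":0,"wz":0,"hand":43}
  ]
}}

```text
clock: 10.9
eef_pos: [0.5868, -0.04, 0.2336]
tool_rot: [0.677, 0.736, -0.0, 0.0]
ft_force: [-4.4, -0.5, 1.8]
grip_width: 0.0433
grasp_force: 2.2
```

Call:
{"api": "drive_tool", "payload": {
  "rows": [
    {"dx":0,"dy":-0.03,"dz":0,"wx":0,"wy":0,"wz":0,"hand":43},
    {"dx":0,"dy":-0.06,"dz":0,"wx":0,"wy":0,"wz":0,"hand":43},
    {"dx":0,"dy":-0.06,"dz":0,"wx":0,"wy":0,"wz":0,"hand":43}
  ]
}}

```text
clock: 11.2
eef_pos: [0.5851, -0.0397, 0.2329]
tool_rot: [0.676, 0.737, 0.001, 0.001]
ft_force: [-0.8, -0.2, -0.2]
grip_width: 0.0427
grasp_force: 0.0
```

Call:
{"api": "drive_tool", "payload": {
  "rows": [
    {"dx":0,"dy":0.03,"dz":0,"wx":0,"wy":0,"wz":0,"hand":40},
    {"dx":0,"dy":0.03,"dz":0,"wx":0,"wy":0,"wz":0,"hand":36},
    {"dx":0,"dy":0.03,"dz":0,"wx":0,"wy":0,"wz":0,"hand":25},
    {"dx":0,"dy":0.03,"dz":0,"wx":0,"wy":0,"wz":0,"hand":25},
    {"dx":0,"dy":0.03,"dz":0,"wx":0,"wy":0,"wz":0,"hand":25},
    {"dx":0,"dy":0.03,"dz":0,"wx":0,"wy":0,"wz":0,"hand":25}
  ]
}}

```text
clock: 11.8
eef_pos: [0.5877, -0.0396, 0.2334]
tool_rot: [0.677, 0.736, 0.001, 0.001]
ft_force: [6.4, 1.8, 3.0]
grip_width: 0.03
grasp_force: 62.7
```

Call:
{"api": "drive_tool", "payload": {
  "rows": [
    {"dx":0,"dy":0.05,"dz":-0.02,"wx":0,"wy":0,"wz":0,"hand":25},
    {"dx":0,"dy":0.05,"dz":-0.06,"wx":0,"wy":0,"wz":0,"hand":25},
    {"dx":0,"dy":0.05,"dz":-0.12,"wx":0,"wy":0,"wz":0,"hand":25},
    {"dx":0,"dy":0.05,"dz":-0.2,"wx":0,"wy":0,"wz":0,"hand":25},
    {"dx":0,"dy":0.05,"dz":-0.28,"wx":0,"wy":0,"wz":0,"hand":25},
    {"dx":0,"dy":0.05,"dz":-0.36,"wx":0,"wy":0,"wz":0,"hand":25},
    {"dx":0,"dy":0.05,"dz":-0.4,"wx":0,"wy":0,"wz":0,"hand":25},
    {"dx":0,"dy":0.05,"dz":-0.4,"wx":0,"wy":0,"wz":0,"hand":25}
  ]
}}

```text
clock: 12.6
eef_pos: [0.5877, -0.0395, 0.2532]
tool_rot: [0.676, 0.736, -0.0, -0.0]
ft_force: [0.6, 1.7, -5.0]
grip_width: 0.0293
grasp_force: 60.1
```

Call:
{"api": "drive_tool", "payload": {
  "rows": [
    {"dx":0,"dy":0,"dz":-0.03,"wx":0,"wy":0,"wz":0,"hand":25},
    {"dx":0,"dy":0,"dz":-0.09,"wx":0,"wy":0,"wz":0,"hand":25},
    {"dx":0,"dy":0,"dz":-0.18,"wx":0,"wy":0,"wz":0,"hand":25},
    {"dx":0,"dy":0,"dz":-0.28,"wx":0,"wy":0,"wz":0,"hand":25},
    {"dx":0,"dy":0,"dz":-0.4,"wx":0,"wy":0,"wz":0,"hand":25},
    {"dx":0,"dy":0,"dz":-0.52,"wx":0,"wy":0,"wz":0,"hand":25},
    {"dx":0,"dy":0,"dz":-0.64,"wx":0,"wy":0,"wz":0,"hand":25},
    {"dx":0,"dy":0,"dz":-0.76,"wx":0,"wy":0,"wz":0,"hand":25},
    {"dx":0,"dy":0,"dz":-0.88,"wx":0,"wy":0,"wz":0,"hand":25},
    {"dx":0,"dy":0,"dz":-1.0,"wx":0,"wy":0,"wz":0,"hand":25},
    {"dx":0,"dy":0,"dz":-1.12,"wx":0,"wy":0,"wz":0,"hand":25},
    {"dx":0,"dy":0,"dz":-1.24,"wx":0,"wy":0,"wz":0,"hand":25},
    {"dx":0,"dy":0,"dz":-1.34,"wx":0,"wy":0,"wz":0,"hand":25},
    {"dx":0,"dy":0,"dz":-1.42,"wx":0,"wy":0,"wz":0,"hand":25},
    {"dx":0,"dy":0,"dz":-1.48,"wx":0,"wy":0,"wz":0,"hand":25},
    {"dx":0,"dy":0,"dz":-1.52,"wx":0,"wy":0,"wz":0,"hand":25},
    {"dx":0,"dy":0,"dz":-1.55,"wx":0,"wy":0,"wz":0,"hand":25},
    {"dx":0,"dy":0,"dz":-1.55,"wx":0,"wy":0,"wz":0,"hand":25}
  ]
}}

```text
clock: 14.4
eef_pos: [0.5878, -0.0396, 0.331]
tool_rot: [0.676, 0.736, -0.0, -0.0]
ft_force: [-4.6, 1.5, -6.4]
grip_width: 0.0298
grasp_force: 60.1
```

Call:
{"api": "drive_tool", "payload": {
  "rows": [
    {"dx":0,"dy":-0.03,"dz":-0.02,"wx":0,"wy":0,"wz":0,"hand":25},
    {"dx":0,"dy":-0.03,"dz":-0.04,"wx":0,"wy":0,"wz":0,"hand":25},
    {"dx":0,"dy":-0.03,"dz":-0.06,"wx":0,"wy":0,"wz":0,"hand":25},
    {"dx":0,"dy":-0.03,"dz":-0.06,"wx":0,"wy":0,"wz":0,"hand":25}
  ]
}}

```text
clock: 14.8
eef_pos: [0.5877, -0.0396, 0.3339]
tool_rot: [0.676, 0.737, 0.001, 0.001]
ft_force: [2.7, 3.0, -5.8]
grip_width: 0.0298
grasp_force: 62.6
```

Call:
{"api": "drive_tool", "payload": {
  "rows": [
    {"dx":0,"dy":0.01,"dz":-0.015,"wx":0,"wy":0,"wz":0,"hand":25},
    {"dx":0,"dy":0.01,"dz":-0.03,"wx":0,"wy":0,"wz":0,"hand":25},
    {"dx":0,"dy":0.01,"dz":-0.03,"wx":0,"wy":0,"wz":0,"hand":25},
    {"dx":0,"dy":0.01,"dz":-0.03,"wx":0,"wy":0,"wz":0,"hand":25}
  ]
}}

```text
clock: 15.2
eef_pos: [0.5877, -0.0396, 0.3346]
tool_rot: [0.676, 0.736, 0.0, 0.0]
ft_force: [4.5, 4.1, -9.2]
grip_width: 0.0297
grasp_force: 62.3
```

Call:
{"api": "drive_tool", "payload": {
  "rows": [
    {"dx":0,"dy":0.02,"dz":0,"wx":0,"wy":0,"wz":0,"hand":25},
    {"dx":0,"dy":0.02,"dz":0,"wx":0,"wy":0,"wz":0,"hand":25},
    {"dx":0,"dy":0.02,"dz":0,"wx":0,"wy":0,"wz":0,"hand":25},
    {"dx":0,"dy":0.02,"dz":0,"wx":0,"wy":0,"wz":0,"hand":25},
    {"dx":0,"dy":0.02,"dz":0,"wx":0,"wy":0,"wz":0,"hand":25},
    {"dx":0,"dy":0.02,"dz":0,"wx":0,"wy":0,"wz":0,"hand":25},
    {"dx":0,"dy":0.02,"dz":0,"wx":0,"wy":0,"wz":0,"hand":25},
    {"dx":0,"dy":0.02,"dz":0,"wx":0,"wy":0,"wz":0,"hand":25},
    {"dx":0,"dy":0.02,"dz":0,"wx":0,"wy":0,"wz":0,"hand":25},
    {"dx":0,"dy":0.02,"dz":0,"wx":0,"wy":0,"wz":0,"hand":25},
    {"dx":0,"dy":0.02,"dz":0,"wx":0,"wy":0,"wz":0,"hand":25},
    {"dx":0,"dy":0.02,"dz":0,"wx":0,"wy":0,"wz":0,"hand":25}
  ]
}}

```text
clock: 16.4
eef_pos: [0.5877, -0.0396, 0.3346]
tool_rot: [0.676, 0.736, -0.0, -0.001]
ft_force: [-3.8, 3.8, -11.0]
grip_width: 0.0294
grasp_force: 60.2
```

```bash
cat > d.py <<'E'
from h import *
go([.5877,-.04,.3346],4.8)
for i in range(4):
    im=bot.camera('side')[:,:,::-1].copy()
    print([(round(d['score'],2),np.round(d['extent'],1)) for d in bot.look_for('side','lamp')[:1]])
cv2.imwrite('pics/side7.png',im)
for t in('paint_tin','tape_measure','tape_roll'): print(t,[np.round(d['extent'],1) for d in bot.look_for('side',t)[:1]])
a=im[100:350,220:430]
cv2.imwrite('pics/st7.png',cv2.resize(a,None,fx=2.4,fy=2.4,interpolation=2))
# expected end cap
for h in(0,.1): print(proj('side',[.588+.135*.084,-.04-.135,.195+h]))
E
python3 d.py
```

```text
t 16.4 d [-0.01 -0.   -0.  ] w [-0.    0.    0.01] eef [ 0.5877 -0.0396  0.3346] y [ 0.996  0.085 -0.001] z [-0.001  0.    -1.   ]
[(0.89, array([361.9, 210.4,  37.6,  84.8]))]
[(0.61, array([362.4, 211.2,  34.7,  86.6]))]
[(0.61, array([361.2, 211.3,  36.1,  84. ]))]
[(0.77, array([361.2, 210.5,  35.7,  87. ]))]
paint_tin [array([267.4, 197.1,  23.9,  28.6])]
tape_measure [array([255. , 313.9,  35.2,  42.8])]
tape_roll [array([240.4, 246.9,  21.9,  18.1])]
[[371.63991774 230.56176155]]
[[376.71485942 183.5442181 ]]
```

View pics/st7.png

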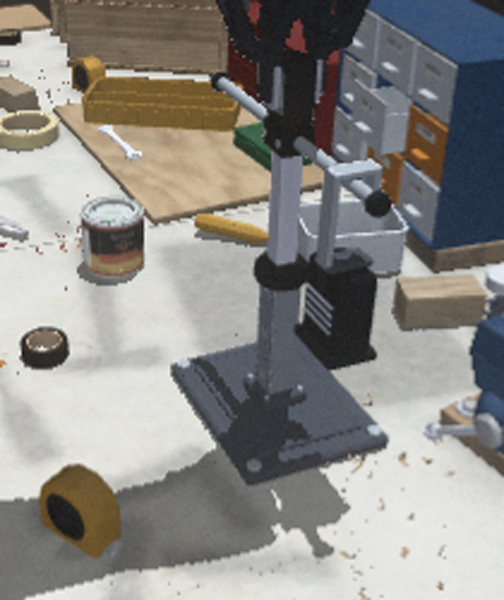

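The picture shows the mast fully up, with the bar's end cap at pixel (377, 185) where the second stop puts it. The lamp hangs still and the bystanders have not moved, so I'm handing in.

```bash
python3 -c "
from workcell import bot
print(bot.job_done())"
```

```text
the job is handed in; nothing more can be done
None
```

The lamp is hanging still on the crossbar, the mast is fully up at the second stop with the arm holding it there, and the paint tin, tape roll and tape measure haven't moved. I couldn't see the button itself, but it must be in, since the mast slid freely past the first stop. The job is handed in.

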